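# Tip the washed brake pads onto their backing plates

### The arm

A 6-joint arm with a two-finger parallel gripper is mounted at the origin on the work surface. World frame = base frame: x ahead of the robot, y to its left, z up, the work surface at z = 0. Lengths are in mm, angles in rad, forces in N, time in s.
With the tool pointing down it reaches from about 350 to 775 mm from the base axis. Payload 7.3 kg.
Tool frame: the origin (TCP) lies between the finger pads; the fingertips stand 14 mm ahead of it and the grasp point (between the pads) lies 5 mm behind it; z points along the fingers, y is the line along which they close (so a half turn about z gives the same grasp; the last joint's range is limited). The gripper opens to 92 mm and grips with 3 to 60 N. Pads are 19 mm wide; open, the fingers measure 130 mm over their backs; the gripper's body (75 mm by 190 mm) begins 47 mm behind the grasp point.
Start: joints at [-1.48, 0.342, 1.524, -0, 1.275, -0.146], TCP at [123.183, -510.362, 240.741] pointing down, gripper open.
Joint ranges: [-2.53, 2.53], [-0.77, 2.02], [0.04, 2.7], [-1, 4.14], [0.28, 2.66], [-3.11, 3.11]. Speed limits (rad/s): [2.57, 2.57, 3.14, 3.14, 3.14, 3.14].

### API

Orientations are given as a unit quaternion [x, y, z, w].
In Python, from plant import ctrl, optics, order gives the robot as it stands. The module is installed in compiled form; this text tells all that it offers.
- The arm moves only by the shell command python3 -m pendant 'ROWS' [OPENING] [FORCE]. ROWS is JSON, a list of rows, each a list of 2 entries, a list of its own where there are three numbers: the shift along the tool's x, y, z in m, then the turn about the tool's z in rad. A call has 1 to 10 rows; each row is the pose to reach, as a shift and turn from the pose commanded when the call began, along the tool's axes at that moment; what a row does not reach only later rows make up. A row lasts 1/8 s, in which the tool goes at most 62.5 mm and 10.7 degrees, less where a joint would pass 70% of its speed; a pose out of reach is approached as far as the arm can. A call with a gripper value outside its range is refused whole. OPENING is the opening, from -1 (shut) to 1 (fully open), set as the call begins (- or left out, the last holds). The fingers move at their own pace and stop on an object; FORCE is the grip in N (left out, the last holds). Time passes only in rows, so rows that repeat a pose let the fingers close. It gives the time, the measured TCP pose, the force, the opening and the grip force at its end, in the units of the state.
- ctrl.sense(): the state, without advancing time (a new reading comes with each control period).
- optics.capture(name): name is "scene" or "side" or "wrist"; returns the picture (420x560x3 uint8, red, green, blue); there is no depth.
- optics.get_calibration(name): a dict with "intrinsics" (3x3 intrinsics, pixels), "extrinsics" (4x4, takes a point from world to camera coordinates). Camera axes: x right, y down, z forward; pixel columns grow to the right and rows downward; lengths in mm; the calibration is good to about 2 mm. A picture is of the moment at which its call begins: read the wrist's pose just before it. get_calibration takes no time and is no camera call; for the wrist camera it gives the pose at the moment of the call.
- order.close_job(): hands the job in; it is judged then, once.
The state is a dict: "clock": time; "q": joint angles; "joint_velocities": joint speeds; "joint_efforts": joint torques, N m; "tcp_pos": TCP position; "ee_rot": TCP orientation; "contact_force": force on the tool from outside, world axes, zero at the start; "torque": the same for the moment, N m; "width": finger opening in mm; "grip_force": force on a finger pad.
Only numpy, scipy, OpenCV 4.12 (cv2) and the standard library are available. Lean on these libraries where they do the work, as an engineer would, in place of code of your own. Each camera call takes 0.05 s, during which the arm holds its last target. There are 200 camera calls.

### The job

Three disc-brake pads have been stood on edge on the mat to drip dry after washing, each facing its own way. Push each one over with a fingertip so that it lies flat on its steel backing plate with the friction lining up, like the fourth pad already lying there, ready for its lining to be measured. Do not pick any pad up, let each lie down about where it stands so they stay in order, and leave everything else undisturbed.

Things in the scene. Friction and masses are not known exactly. Their poses are not given: they have to be found in the camera images.
- mat: light grey absorbent mat fixed to the bench, 440 (x) x 680 (y) x 4 mm thick (all sizes in this list are mm); origin at the centre of its underside, so its top is 4 above; x and y along its sides, z up
- pad_a: brake pad on its long edge: 124 long, 17 thick, 54 mm tall, 0.34 kg. Dark steel plate 6 thick with ears; brownish grooved lining 11 thick, 47 tall. Origin: mid-length, mid-thickness of the edge it stands on. Standing: x level, out of the lining face (8.5 from origin; plate's back 8.5 to -x), y along it, z up. Any heading, any of three places. Lying as wanted: x up, origin 8.5 over mat
- pad_b: brake pad on edge, like pad_a (124 long, 17 thick, 54 mm tall). Steel side heavier: leaned about 11 degrees that way, it falls onto its plate. Origin: mid-length, mid-thickness of the edge it stands on. Standing: x level, out of the lining face (8.5 from origin; plate's back 8.5 to -x), y along it, z up. Any heading, any of three places. Lying as wanted: x up, origin 8.5 over mat
- pad_c: brake pad on edge, like pad_a (124 long, 17 thick, 54 mm tall; lining 72 long at full thickness, thinner ends to 93). Origin: mid-length, mid-thickness of the edge it stands on. Standing: x level, out of the lining face (8.5 from origin; plate's back 8.5 to -x), y along it, z up. Any heading, any of three places. Lying as wanted: x up, origin 8.5 over mat
- pad_done: fourth pad of the set, same kind, already lying on the mat as wanted (steel plate down, lining up), beyond the three standing ones, 17 high; origin under its middle, y along its length. Leave alone
- vernier: caliper gauge lying on the mat, steel beam 190 long and 16 wide with a dark slider, jaws to 44 from the beam's middle line, 12 high; origin under the middle of the beam, x along it to the jaws. Leave alone
- socket: steel wrench socket standing up, 26 across, 36 high; origin at the centre of its base. Leave alone
- bleed_socket: smaller steel socket standing up, 24 across, 30 high; origin at the centre of its base. Leave alone
- grease_tin: round metal tin, 60 across, 40 high; origin at the centre of its base. Leave alone
- guide_bush: black rubber bush standing up, 26 across, 34 high; origin at the centre of its base. Leave alone
- wrench: steel wrench lying on the bench beside the mat, 190 long, along its x; origin under it. Leave alone
There are look-alikes about, which are no part of the job. What is shaped like the pad_b but purple is not meant.

How it is judged (in metres and radians):
At the end, for the whole second after the job is handed in: Each of the three pads lies flat on its backing plate on the mat, lining up (its x axis within 0.10 rad of straight up, its origin lower than 18 mm above the bench), its origin no more than 70 mm from where it began, at rest; every other listed thing is within 20 mm of where it began (angle between each of pad_a, pad_b, pad_c's own x axis and vertical below 0.1 rad and height (world z) of each of pad_a, pad_b, pad_c below 0.018 m and distance of each of pad_a, pad_b, pad_c from where it was at the start of the episode below 0.07 m and linear speed of each of pad_a, pad_b, pad_c below 0.01 m/s and distance of each of pad_done, vernier, socket, grease_tin, bleed_socket, guide_bush, wrench from where it was at the start of the episode below 0.02 m); the robot touches nothing.
It fails at once if a standing brake pad is picked up or carried (the edge it stood on comes more than 20 mm off the mat) (height (world z) of any of pad_a, pad_b, pad_c above 0.024 m).
It fails at once if something other than the three standing pads is moved more than 20 mm (distance of any of pad_done, vernier, socket, grease_tin, bleed_socket, guide_bush, wrench from where it was at the start of the episode above 0.02 m).
It also fails if it takes over 42 s, if anything falls off the work surface, if the arm or the gripper's body presses on something with over 40 N, if the wrist force passes 120 N, or if a joint passes its speed limit or range.

## Working session

There is one attempt and no reset: what is moved stays moved. The work goes in short steps, Python scripts to look and compute and a shell command to move; the robot and the scene stay as the last step left them, time stands still between calls to the robot, and variables do not carry over. Pictures are saved under pics/ and viewed, at most 10 in all, crops included, and the job is handed in when it is done.

```bash
mkdir -p pics
python3 - <<'E'
from plant import ctrl, optics
import cv2,numpy as np
s=ctrl.sense();print(s)
for n in("scene","side"):
    im=optics.capture(n);cv2.imwrite(f"pics/{n}0.png",im[:,:,::-1]);np.save(f"pics/{n}0.npy",im)
    c=optics.get_calibration(n);print(n,c["intrinsics"],np.round(c["extrinsics"],4).tolist())
E
```

```text
{'clock': 0.0, 'q': array([-1.48001875e+00,  3.42696961e-01,  1.52501025e+00,  4.23684232e-06,
        1.27537916e+00, -1.45964387e-01]), 'joint_velocities': array([ 0.00094844,  0.00171008, -0.00091603,  0.00076456,  0.00016952,
        0.00119234]), 'joint_efforts': array([-1.73202381e-03, -4.31250286e+01, -2.44215381e+01,  7.15850922e-02,
        5.58888889e-02, -1.26355239e-04]), 'tcp_pos': array([ 123.13821204, -509.96644853,  240.06067037]), 'ee_rot': array([ 9.93002128e-01,  1.18094099e-01,  2.26312834e-05, -7.46522225e-04]), 'contact_force': array([0.76536474, 0.20773559, 0.10207902]), 'torque': array([ 0.01997205,  0.00638882, -0.01956005]), 'grip_force': 0.0, 'width': 91.89982857712795}
scene [[381.40393597   0.         274.99065869]
 [  0.         381.40393597 212.9664953 ]
 [  0.           0.           1.        ]] [[0.1271, 0.9919, 0.0087, 30.3683], [0.7585, -0.0915, -0.6452, -387.7672], [-0.6391, 0.0886, -0.764, 1262.821], [0.0, 0.0, 0.0, 1.0]]
side [[413.90708573   0.         280.1148694 ]
 [  0.         413.90708573 205.4972321 ]
 [  0.           0.           1.        ]] [[0.9914, -0.1303, -0.008, -536.9977], [-0.1045, -0.7552, -0.6471, 14.4734], [0.0783, 0.6424, -0.7624, 1199.5559], [0.0, 0.0, 0.0, 1.0]]
```

View pics/scene0.png

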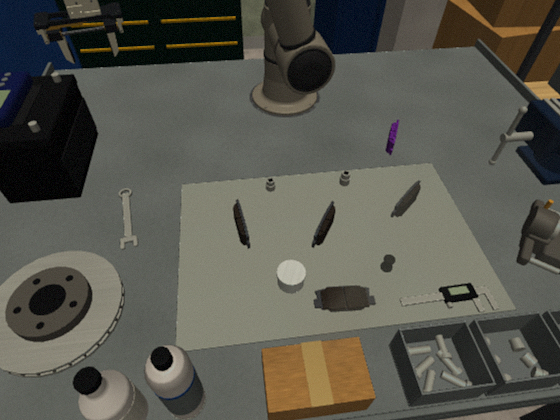

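View pics/side0.png

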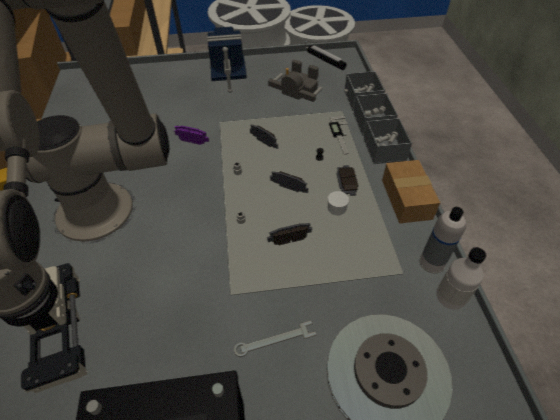

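The scene view shows three standing pads on the mat at (241,223), (324,224) and (407,199), and a lying pad at (345,298). The purple look-alike at (392,137) is off the mat and isn't meant. I'll confirm this in one enlarged crop.

Run:
```python
import cv2,numpy as np
a=cv2.imread("pics/scene0.png");b=cv2.imread("pics/side0.png")
C=np.zeros((600,800,3),np.uint8)
r=lambda im,x,y,w,h,k:cv2.convertScaleAbs(cv2.resize(im[y:y+h,x:x+w],None,fx=k,fy=k,interpolation=cv2.INTER_CUBIC),alpha=1.6)
C[:300,:800]=r(a,225,175,200,75,4)
for i,(x,y) in enumerate([(262,215),(262,163),(243,118)]):
    C[310:310+240,i*265:i*265+260]=r(b,x,y,52,48,5)
C[555:600,0:80]=cv2.resize(a[115:160,370:450],(80,45))
cv2.imwrite("pics/crop1.png",C)
```

```text
(no output)
```

View pics/crop1.png

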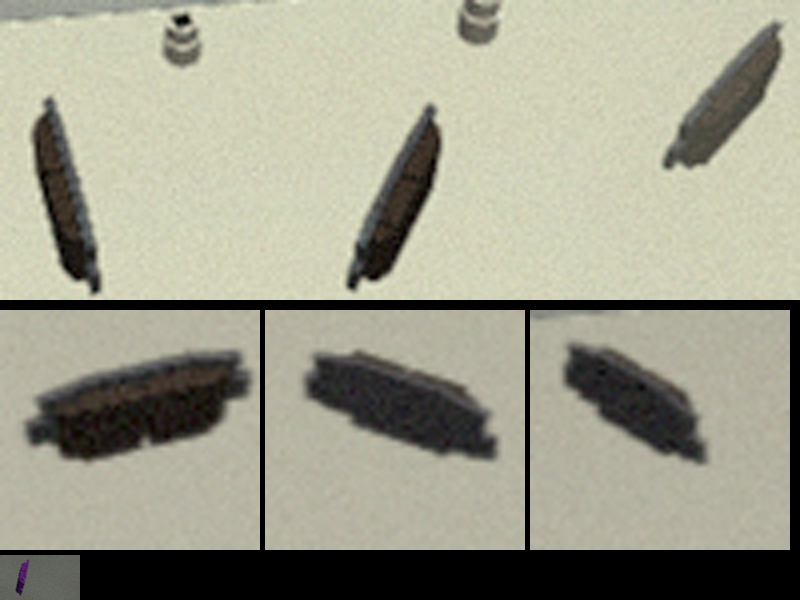

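The crop confirms the three targets on the mat, all with dark plates and brown linings:
- **Left pad:** its lining faces image left (-y).
- **Middle and right pads:** their linings face +x/+y. The side view shows their steel backs.
- **Purple one:** it stands off the mat and stays put.

Next I'll fit positions and headings using both cameras.

```bash
cat > h.py <<'E'
import numpy as np,cv2
from plant import ctrl,optics
from scipy.optimize import minimize,least_squares
cal={n:optics.get_calibration(n) for n in("scene","side")}
def proj(n,P):
    c=cal[n];q=np.asarray(P,float)@c["extrinsics"][:3,:3].T+c["extrinsics"][:3,3]
    q=q@c["intrinsics"].T;return q[:,:2]/q[:,2:]
def ground(n,u,v,z):
    c=cal[n];E=c["extrinsics"];R=E[:3,:3];o=-R.T@E[:3,3]
    d=R.T@np.linalg.inv(c["intrinsics"])@[u,v,1];return o+d*(z-o[2])/d[2]
E
cat > fit.py <<'E'
from h import *
K=8
def box(x0,x1,y,z0,z1): return [[a,b,c] for a in(x0,x1) for b in(-y,y) for c in(z0,z1)]
parts=[box(-8.5,-2.5,50,0,54),box(-8.5,-2.5,62,15,32),box(-2.5,8.5,42,3,50)]
def mask(n,u,v,r=28):
    im=np.load(f"pics/{n}0.npy").astype(float)[v-r:v+r,u-r:u+r]
    g=cv2.resize(im.sum(2).astype(np.float32),None,fx=K,fy=K,interpolation=cv2.INTER_CUBIC)
    bg=np.median(g);m=(g<.75*bg).astype(np.uint8)
    _,l,st,_=cv2.connectedComponentsWithStats(m);c=l[r*K-40:r*K+40,r*K-40:r*K+40];c=c[c>0]
    return (l==np.bincount(c).argmax()),u-r,v-r
def ren(n,p,m):
    th=p[2];R=np.array([[np.cos(th),-np.sin(th),0],[np.sin(th),np.cos(th),0],[0,0,1]])
    im=np.zeros(m[0].shape,np.uint8)
    for b in parts:
        q=((proj(n,np.array(b)@R.T+[p[0],p[1],4])-[m[1],m[2]]+.5)*K).astype(np.float32)
        cv2.fillConvexPoly(im,cv2.convexHull(q).astype(int),1)
    return im>0
for nm,s,d,ths in (("P1",(241,223),(290,233),-1.4),("P2",(324,224),(289,181),1.1),("P3",(407,199),(263,135),.8)):
    M={"scene":mask("scene",*s),"side":mask("side",*d)}
    def cost(p):
        return sum(1-(lambda r:(r&m[0]).sum()/(r|m[0]).sum())(ren(n,p,m)) for n,m in M.items())
    g=(ground("scene",*s,30)+ground("side",*d,30))/2
    best=min((minimize(cost,[g[0],g[1],ths+k],method="Nelder-Mead",options=dict(initial_simplex=[[g[0]+a,g[1]+b,ths+k+c] for a,b,c in((0,0,0),(12,0,.1),(0,12,0),(-8,-8,.2))])) for k in(-.4,-.1,.2,.5)),key=lambda r:r.fun)
    print(nm,ground("scene",*s,30).round(),ground("side",*d,30).round(),best.x.round(2),best.fun.round(3),"lining dir",np.round([np.cos(best.x[2]),np.sin(best.x[2])],2))
for nm,(u,v),z in(("sock",(270,184),20),("sock2",(345,178),18),("tin",(291,273),40),("bush",(388,263),20),("done",(345,298),15)):print(nm,ground("scene",u,v,z).round())
E
python3 fit.py
```

```text
P1 [ 545. -179.   30.] [ 545. -179.   30.] [ 546.42 -182.31   -1.42] 0.181 lining dir [ 0.15 -0.99]
P2 [571.   9.  30.] [570.  11.  30.] [572.93  11.3    1.  ] 0.233 lining dir [0.54 0.84]
P3 [519. 226.  30.] [515. 230.  30.] [521.61 226.08   0.73] 0.238 lining dir [0.75 0.66]
sock [419. -97.  20.]
sock2 [419.  99.  18.]
tin [696. -87.  40.]
bush [685. 127.  20.]
done [753.  16.  15.]
```

```bash
cat > go.py <<'E'
import sys,numpy as np
from plant import ctrl
from scipy.spatial.transform import Rotation as R
x,y,z,yaw=map(float,sys.argv[1:5])  # yaw = wanted world heading of tool y, deg (mod 180)
s=ctrl.sense();r=R.from_quat(s["ee_rot"]);T=r.as_matrix()
d=r.inv().apply(np.array([x,y,z])-s["tcp_pos"])/1000
h=np.degrees(np.arctan2(T[1,1],T[0,1]));t=-((yaw-h+90)%180-90)
print("clock",s["clock"],"tcp",s["tcp_pos"].round(1),"F",s["contact_force"].round(1),"w",round(s["width"],1),"y head",round(h,1),"shift",d.round(4),"turn",round(np.radians(t),3))
E
python3 go.py 553.5 -229 150 -81.3; python3 go.py 553.5 -229 56 -81.3
```

```text
clock 0.1 tcp [ 123.1 -510.   240.1] F [-0.1  0.1  0.7] w 91.9 y head -76.4 shift [ 0.4842 -0.1721  0.0905] turn 0.085
clock 0.1 tcp [ 123.1 -510.   240.1] F [-0.1  0.1  0.7] w 91.9 y head -76.4 shift [ 0.4842 -0.172   0.1845] turn 0.085
```

```bash
python3 -m pendant '[[[0.484,-0.172,0.06],0.085],[[0.484,-0.172,0.06],0.085],[[0.484,-0.172,0.06],0.085],[[0.484,-0.172,0.06],0.085],[[0.484,-0.172,0.06],0.085],[[0.484,-0.172,0.06],0.085],[[0.484,-0.172,0.06],0.085],[[0.484,-0.172,0.06],0.085],[[0.484,-0.172,0.06],0.085],[[0.484,-0.172,0.06],0.085]]' -1 20; python3 go.py 553.5 -229 56 -81.3
```

```text
clock: 1.35
tcp_pos: [553.3, -229.0, 179.9]
ee_rot: [0.997, 0.077, -0.001, -0.0]
contact_force: [-0.8, -0.3, 0.1]
width: 0.8
grip_force: 0.0
clock 1.35 tcp [ 553.3 -229.   179.9] F [-0.8 -0.3  0.1] w 0.8 y head -81.2 shift [4.000e-04 1.000e-04 1.239e-01] turn 0.002
```

```bash
python3 -m pendant '[[[0,0,0.05],0],[[0,0,0.09],0],[[0,0,0.124],0],[[0,0,0.124],0]]'
python3 - <<'E'
from h import *
C=np.hstack([cv2.resize(optics.capture(n)[y:y+100,x:x+100],(400,400),interpolation=cv2.INTER_CUBIC) for n,x,y in(("scene",180,165),("side",240,180))])
cv2.imwrite("pics/p1a.png",C[:,:,::-1])
E
```

```text
clock: 1.85
tcp_pos: [550.4, -230.3, 54.8]
ee_rot: [0.997, 0.075, -0.003, -0.001]
contact_force: [-0.2, 0.4, 1.2]
width: 0.5
grip_force: 0.0
```

View pics/p1a.png

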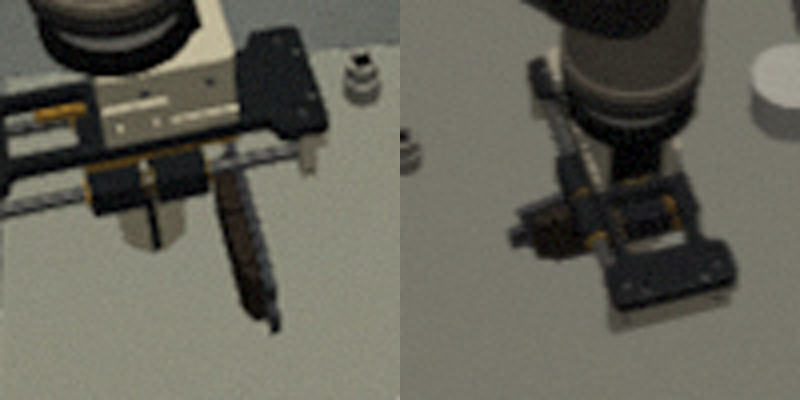

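The shut fingers stand on the lining side of the left pad, about 20 mm off it and near mid-length. Now I'll push.

```bash
python3 -m pendant '[[[0,-0.008,0],0],[[0,-0.014,0],0],[[0,-0.018,0],0],[[0,-0.022,0],0],[[0,-0.026,0],0],[[0,-0.03,0],0],[[0,-0.034,0],0],[[0,-0.038,0],0],[[0,-0.042,0],0],[[0,-0.042,0],0]]'
python3 - <<'E'
from h import *
C=np.hstack([cv2.resize(optics.capture(n)[y:y+100,x:x+100],(400,400),interpolation=cv2.INTER_CUBIC) for n,x,y in(("scene",180,165),("side",240,180))])
cv2.imwrite("pics/p1b.png",C[:,:,::-1])
E
python3 go.py 599 51 180 -122.7
```

```text
clock: 3.2
tcp_pos: [546.8, -187.7, 56.6]
ee_rot: [0.997, 0.076, -0.0, -0.0]
contact_force: [0.2, 0.2, -0.1]
width: 0.6
grip_force: 0.0
clock 3.3 tcp [ 546.8 -187.9   56.4] F [-0.2  0.3  0. ] w 0.6 y head -81.3 shift [ 0.0877 -0.2283 -0.1236] turn 0.723
```

View pics/p1b.png

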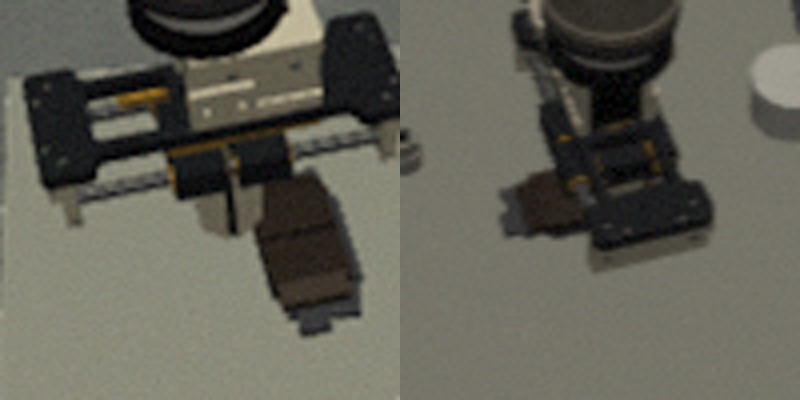

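The left pad now lies flat with its lining up, at about (310,245) in the left half of the picture. Next is the middle pad.

```bash
python3 -m pendant '[[[0,0,-0.06],0],[[0,0,-0.124],0.15],[[0.088,-0.228,-0.124],0.33],[[0.088,-0.228,-0.124],0.5],[[0.088,-0.228,-0.124],0.68],[[0.088,-0.228,-0.124],0.723],[[0.088,-0.228,-0.124],0.723],[[0.088,-0.228,-0.124],0.723],[[0.088,-0.228,-0.124],0.723]]'; python3 go.py 599 51 56 -122.7
```

```text
clock: 4.42
tcp_pos: [599.3, 48.9, 180.5]
ee_rot: [0.959, -0.282, -0.0, 0.0]
contact_force: [0.4, 0.6, 1.3]
width: 0.8
grip_force: 0.0
clock 4.425 tcp [599.3  48.9 180.5] F [0.4 0.6 1.3] w 0.8 y head -122.8 shift [-0.0014 -0.0016  0.1245] turn -0.002
```

```bash
python3 -m pendant '[[[0,-0.002,0.05],0],[[0,-0.002,0.1],0],[[0,-0.002,0.124],0],[[0,-0.002,0.124],0]]'; python3 go.py 599 51 56 -122.7; python3 -m pendant '[[[0,0.008,0],0],[[0,0.014,0],0],[[0,0.018,0],0],[[0,0.022,0],0],[[0,0.026,0],0],[[0,0.03,0],0],[[0,0.034,0],0],[[0,0.038,0],0],[[0,0.042,0],0],[[0,0.042,0],0]]'
python3 - <<'E'
from h import *
C=np.hstack([cv2.resize(optics.capture(n)[y:y+100,x:x+100],(400,400),interpolation=cv2.INTER_CUBIC) for n,x,y in(("scene",270,165),("side",240,130))])
cv2.imwrite("pics/p2.png",C[:,:,::-1])
E
python3 go.py 557 258 180 -138
```

```text
clock: 4.92
tcp_pos: [599.2, 50.7, 54.8]
ee_rot: [0.959, -0.283, -0.002, 0.001]
contact_force: [-1.1, -0.5, -0.6]
width: 0.4
grip_force: 0.0
clock 4.925 tcp [599.2  50.7  54.8] F [-1.1 -0.5 -0.6] w 0.4 y head -122.8 shift [-0.0004 -0.0002 -0.0012] turn -0.003
clock: 6.18
tcp_pos: [577.7, 16.7, 56.7]
ee_rot: [0.959, -0.282, -0.0, 0.0]
contact_force: [0.2, 0.1, -0.9]
width: 0.5
grip_force: 0.0
clock 6.275 tcp [577.7  16.9  56.4] F [-0.3 -0.1 -0.1] w 0.4 y head -122.7 shift [-0.1478 -0.1916 -0.1236] turn 0.266
```

View pics/p2.png

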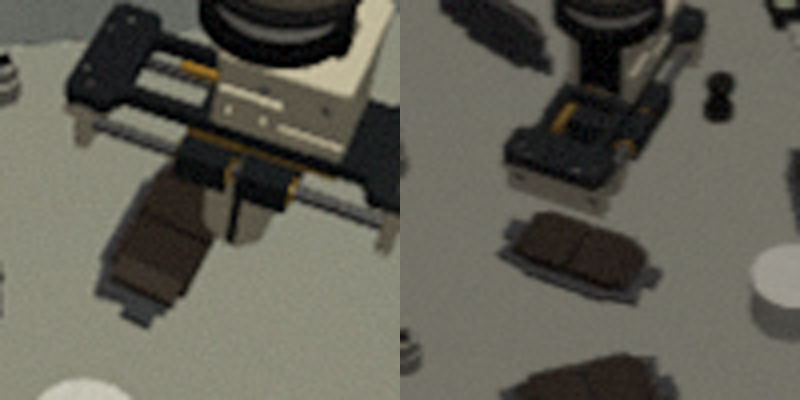

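The middle pad lies flat with its lining up at about (160,245) in the left half, and the right half agrees. Now the right pad, approached from over its lining side.

```bash
python3 -m pendant '[[[0,0,-0.06],0],[[0,0,-0.124],0.13],[[-0.148,-0.192,-0.124],0.266],[[-0.148,-0.192,-0.124],0.266],[[-0.148,-0.192,-0.124],0.266],[[-0.148,-0.192,-0.124],0.266],[[-0.148,-0.192,-0.124],0.266],[[-0.148,-0.192,-0.124],0.266],[[-0.148,-0.192,-0.124],0.266]]'; python3 go.py 557 258 56 -138
```

```text
clock: 7.4
tcp_pos: [557.5, 257.0, 180.5]
ee_rot: [0.913, -0.407, -0.0, 0.0]
contact_force: [0.2, 0.2, 0.3]
width: 0.4
grip_force: 0.0
clock 7.4 tcp [557.5 257.  180.5] F [0.2 0.2 0.3] w 0.4 y head -138.1 shift [-0.0011 -0.0004  0.1245] turn -0.001
```

```bash
python3 -m pendant '[[[-0.001,0,0.05],0],[[-0.001,0,0.1],0],[[-0.001,0,0.124],0],[[-0.001,0,0.124],0]]'; python3 -m pendant '[[[0,0.008,0],0],[[0,0.014,0],0],[[0,0.018,0],0],[[0,0.022,0],0],[[0,0.026,0],0],[[0,0.03,0],0],[[0,0.034,0],0],[[0,0.038,0],0],[[0,0.042,0],0],[[0,0.042,0],0]]'; python3 -m pendant '[[[0,0,-0.06],0],[[0,0,-0.12],0],[[0,0,-0.17],0],[[0,-0.06,-0.2],0],[[0,-0.12,-0.2],0],[[0,-0.15,-0.2],0],[[0,-0.15,-0.2],0]]'
python3 - <<'E'
from h import *
C=np.hstack([cv2.resize(optics.capture(n)[y:y+195,x:x+260],(400,300),interpolation=cv2.INTER_CUBIC) for n,x,y in(("scene",190,140),("side",190,90))])
cv2.imwrite("pics/end.png",C[:,:,::-1])
E
```

```text
clock: 7.9
tcp_pos: [555.6, 257.4, 54.8]
ee_rot: [0.913, -0.407, -0.002, 0.002]
contact_force: [0.4, -0.7, 0.4]
width: 0.5
grip_force: 0.0
clock: 9.15
tcp_pos: [525.0, 230.9, 56.8]
ee_rot: [0.914, -0.406, -0.0, 0.0]
contact_force: [0.0, 0.7, 0.6]
width: 0.4
grip_force: 0.0
clock: 10.02
tcp_pos: [637.2, 332.6, 253.8]
ee_rot: [0.914, -0.406, -0.001, 0.001]
contact_force: [-0.3, 0.7, -0.5]
width: 0.3
grip_force: 0.0
```

View pics/end.png

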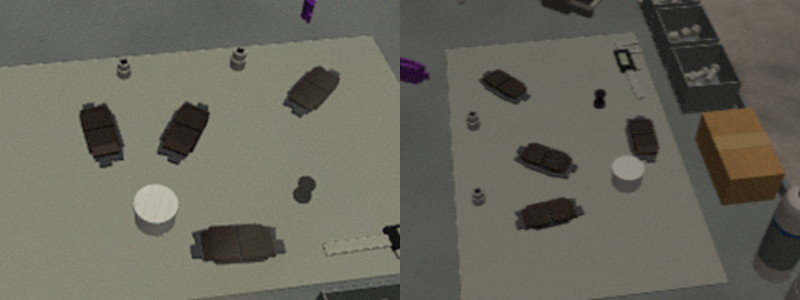

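All three pads lie flat with linings up, at (100,132), (185,130) and (312,90) in the left half. Everything else is in place, and the arm is clear.

```bash
python3 -c "
from plant import order
print(order.close_job())"
```

```text
the job is handed in; nothing more can be done
None
```

I pushed all three pads over onto their backing plates, linings up and about where they stood; the final pictures show nothing else disturbed, and I handed the job in at about 10 s, with no verdict returned.

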